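# Seat the cup tier on the dish rack

## Task

Put the cup tier on top of the dish rack that stands in the drip tray: pick it up by its carrying handle with the cup still in it, and let it down gently onto the rack until all four corner lugs have dropped into the sockets of the rack's corner posts and the tier sits fully home and level, then let go. The rack stands loose in its drip tray, so feel for the sockets with a light touch rather than pressing, keep the cup upright and leave the things round about alone.

Things in the scene. Friction and masses are not known exactly. Their poses are not given: they have to be found in the camera images.
- cup_tier: Loose grey-blue slatted tray, 152 mm (its x) by 212 mm (y), walls to 50 mm, about 0.45 kg, either way round. Origin: centre, at the level of the lug tips it stands on; z up. Four round grey lugs, 16 mm across (tips tapered to 13 mm over the last 4 mm), 14 mm long, under the corners at x +-58, y +-88 mm; underside at z 14 mm, inner floor 18 mm.
- tier_grip (a point): Middle of the tier's carrying handle, a steel hoop bridging the tray along the tier's y: the black grip is 14 mm thick (x), 96 mm long (y), 20 mm high (z). The point is its centre, 119 mm above the lug tips, over the middle of the tier; axes as the tier's.
- drip_tray: Grey tray that does not move, 196 mm (its x) by 256 mm (y), floor 5 mm thick, rim 18 mm high, inside 172 x 232 mm. Origin: centre of its underside, on the worktop; z up. The white wire dish rack stands loose in it, long side along the tray's y within half a degree, off centre by up to 10 mm in x and in y, seldom in the middle; its own place is not reported.
- rack_top (a point): Point over the drip tray's centre, 123 mm up, at the height of the tops of the rack's corner posts (not its true centre, see drip_tray); axes as the drip tray's. With lugs standing on the posts the tier's origin is at this height; fully home it is 14 mm lower, its underside on the posts. A glass in the rack stays below.
- rack_bottom (a point): Centre of the drip tray's floor. The rack on it is 150 mm (x) by 210 mm (y), about 0.6 kg, and slides when pushed sideways by some newtons. Its posts, 34 mm square, stand at x +-58, y +-88 mm from the rack's centre; their flat tops hold up a lug anywhere within the play, save in the square socket in each: 19 mm wide, 20 mm deep, 1.5 mm clear round a lug.
- espresso_cup: Dark espresso cup standing loose in the tier on its +x side of the handle, 65 mm wide, 53 mm high, its rim 38 mm below the underside of the grip. Origin: centre of its underside; z up.
- mug: A white mug standing at the back of the worktop, 86 mm wide, 92 mm high, loose. Origin: centre of its underside. A bystander.
- soap_pump: A white soap dispenser, 78 mm wide, 204 mm high, loose, back right. Origin: centre of its underside. A bystander.
- dish_brush: A grey dish brush, 269 mm long, 36 mm wide, 62 mm high, lying loose on the right. Origin: centre of its underside. A bystander.
Not all that is in view belongs to the job. Leave any green look-alike of the espresso_cup alone.

How it is judged:
By the outcome, as a careful person would: the job done as asked, in the order asked, and still so for the second after the job is handed in, with the robot touching nothing.
It also fails if it takes over 69 s, if anything falls off the work surface, if the arm or the gripper's body presses on something with over 40 N, if the wrist force passes 120 N, or if a joint passes its speed limit or range.

## Robot

A 6-joint arm with a two-finger parallel gripper is mounted at the origin on a cart in front of the work surface, level with it; the furniture and walls round the work are solid. World frame = base frame: x ahead of the robot, y to its left, z up, the work surface at z = 0. Lengths are in m, angles in rad, forces in N, time in s.
With the tool pointing down it reaches from about 0.375 to 0.9 m from the base axis. Payload 3.1 kg.
Tool frame: the origin (TCP) lies on the centre line of the jaws, within the pads' length; the fingertips stand 22 mm ahead of it and the grasp point (between the pads) lies 3 mm ahead of it; z points along the fingers, y is the line along which they close (so a half turn about z gives the same grasp; the last joint's range is limited). The gripper opens to 85 mm and grips with 20 to 120 N. Pads are 22 mm wide; open, the fingers measure 114 mm over their backs; the gripper's body (76 mm by 85 mm) begins 54 mm behind the grasp point. The pads swing forward as they close: fully open they stand 13 mm farther back than shut.
Start: joints at [-1.302, 0.527, 1.433, -0, 1.181, -0.178], TCP at [0.271, -0.563, 0.224] pointing down, gripper open.
Joint ranges: [-3.08, 3.08], [-0.75, 2.2], [0.22, 2.44], [-1.43, 4.57], [0, 2.65], [-2.85, 2.85]. Speed limits (rad/s): [2.79, 2.79, 3.14, 3.14, 3.14, 3.14].

## Interface

Orientations are given as a unit quaternion [x, y, z, w].
In Python, from station import sense, eyes, job gives the robot as it stands.
- The arm moves only by the tool nudge_tcp, called after "Emit:" as a command line: name --argument value ..., lists and objects as JSON in quotes. Schema: {"type":"object","properties":{"deltas":{"type":"array","items":{"type":"object","properties":{"xyz":{"type":"array","items":{"type":"number"},"minItems":3,"maxItems":3},"twist":{"type":"number"},"jaw":{"type":"number"}},"additionalProperties":false,"required":["jaw"]},"minItems":1,"maxItems":20},"grip_force":{"type":"number"},"only":{"type":"string"},"quiet":{"type":"boolean"},"lines":{"type":"string"}},"required":["deltas"],"additionalProperties":false}. deltas is a list of rows, 1 to 20 of them, each an object with the fields xyz (a list: dx, dy, dz in m), twist (a turn about the tool's z in rad), jaw (the opening from 0.0 (shut) to 1.0 (fully open)); a field left out counts as zero (the opening has to be given); each row is the pose to reach, as a shift and turn from the pose commanded when the call began, along the tool's axes at that moment; what a row does not reach only later rows make up. A row lasts 1/10 s, in which the tool goes at most 0.05 m and 0.15 rad, less where a joint would pass 70% of its speed; a pose out of reach is approached as far as the arm can. The fingers move at their own pace and stop on an object; grip_force is the grip in N (left out, the last holds). Time passes only in rows, so rows that do not move let the fingers close. The tool returns the time, the measured TCP pose, the force, the opening and the grip force at its end. only (a regular expression) keeps the lines of the reply that match it, lines (a string "A,B") keeps lines A to B, and quiet returns only ok. Input that does not fit is refused with a message, and nothing moves.
- sense(): the state, without advancing time (a new reading comes with each control period).
- eyes.snapshot(name): name is "scene" or "top" or "wrist"; returns a dict with "pixels" (384x512x3 uint8, red, green, blue), "range_z" (384x512 float32, m along the optical axis (not along the pixel's ray), 0 where there is no reading), "fov_y" (degrees; the focal length in pixels is half the picture's height over the tangent of half this angle, whatever the lens; pixels are square), "cx", "cy" (the principal point, pixels), "R" (3x3) and "t" (3): a world point X has camera coordinates R X + t; the wrist camera has in their place "hand_eye" (4x4, takes a point from camera to tool coordinates, whose origin is the TCP and whose axes are the flange's). Camera axes: x right, y down, z forward; pixel columns grow to the right and rows downward; lengths in m; the calibration is good to about 2 mm. A picture is of the moment at which its call begins: read the wrist's pose just before it.
- job.sign_off(): hands the job in; it is judged then, once.
The state is a dict: "t": time; "q": joint angles; "qd": joint speeds; "tau": joint torques, N m; "tcp_pos": TCP position; "tool_rot": TCP orientation; "force": force on the tool from outside, world axes, zero at the start; "ft_torque": the same for the moment, N m; "finger_gap": opening from 0.0 (shut) to 1.0 (fully open); "gripper_force": force on a finger pad.
Only numpy, scipy, OpenCV 4.12 (cv2) and the standard library are available. Lean on these libraries where they do the work, as an engineer would, in place of code of your own. Each camera call takes 0.05 s, during which the arm holds its last target. There are 200 camera calls.

## Working session

There is one attempt and no reset: what is moved stays moved. The work goes in short steps, Python scripts to look and compute and a tool call to move; the robot and the scene stay as the last step left them, time stands still between calls to the robot, and variables do not carry over. Pictures are saved under pics/ and viewed, at most 10 in all, crops included, and the job is handed in when it is done.

```bash
mkdir -p pics; python3 - <<'E'
from station import sense, eyes
import cv2, numpy as np, pickle
print({k:np.round(v,3) for k,v in sense().items()})
for n in("scene","top"):
    s=eyes.snapshot(n); pickle.dump(s,open(f"{n}0.pkl","wb"))
    cv2.imwrite(f"pics/{n}0.png",s["pixels"][:,:,::-1]); print(n,s["fov_y"],s["cx"],s["cy"],np.round(s["R"],4).tolist(),s["t"])
E
```

```text
{'t': np.float64(0.0), 'q': array([-1.302,  0.528,  1.434, -0.   ,  1.181, -0.179]), 'qd': array([ 0.   , -0.   ,  0.001, -0.   , -0.   ,  0.001]), 'tau': array([ 1.0000e-03, -4.4235e+01, -1.7803e+01, -0.0000e+00,  8.0000e-03,
        0.0000e+00]), 'tcp_pos': array([ 0.27 , -0.563,  0.223]), 'tool_rot': array([ 0.975,  0.222, -0.   , -0.001]), 'force': array([0.448, 0.06 , 0.612]), 'ft_torque': array([-0.088, -0.063,  0.04 ]), 'gripper_force': np.float64(0.0), 'finger_gap': np.float64(0.997)}
scene 52.38608242147471 255.51265762906795 189.62504391503168 [[0.7946, -0.6065, 0.0275], [-0.2118, -0.3193, -0.9237], [0.569, 0.7281, -0.3822]] [-0.53650143  0.19361144  1.10825987]
top 44.56195008116502 254.44861008321283 198.91771072075585 [[-0.0201, -0.9998, -0.0035], [-0.9842, 0.0204, -0.1761], [0.1761, -0.0001, -0.9844]] [-0.11667479  0.61044975  1.45823707]
```

View pics/scene0.png

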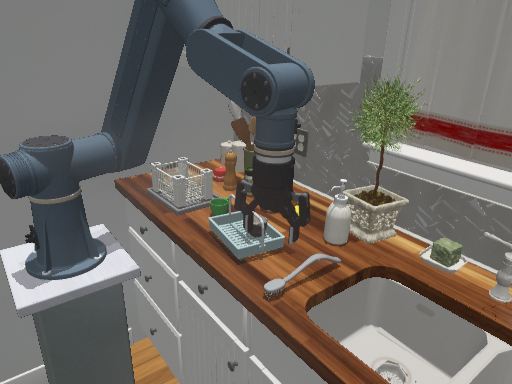

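View pics/top0.png

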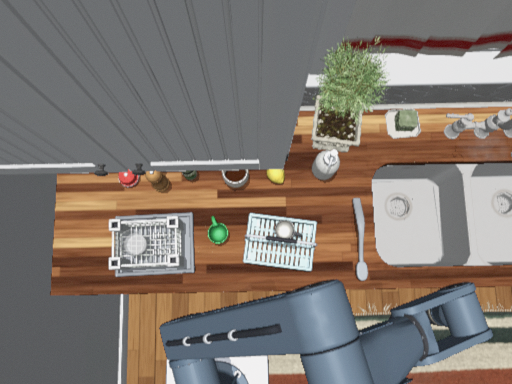

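The scene view shows the tier near (248,233) and the rack in its tray near (180,188). In the top view the tier is at (280,242), with its black grip at (284,238) along world y and the espresso cup at (285,229). The drip tray and rack are at (151,244).

Things that could be mistaken:
- **Cup:** the green cup at (218,232) is the decoy, and the cup inside the tier at (285,229) is the real one.
- **Tier:** the only slatted blue tray is at (280,242). The white crate at (151,244) is the rack.

```bash
cat > h.py <<'E'
import numpy as np, cv2
def f(s): return 192/np.tan(np.radians(s["fov_y"]/2))
def cloud(s,R=None,t=None):
    R=s["R"] if R is None else R; t=s["t"] if t is None else t
    v,u=np.mgrid[:384,:512]; z=s["range_z"]; F=f(s)
    c=np.stack([(u-s["cx"])/F*z,(v-s["cy"])/F*z,z],-1)
    return (c-t)@R
def plane(s,uv,h,R=None,t=None):
    R=s["R"] if R is None else R; t=s["t"] if t is None else t
    uv=np.atleast_2d(uv).astype(float); d=np.c_[(uv-[s["cx"],s["cy"]])/f(s),np.ones(len(uv))]@R
    o=-R.T@np.array(t); return o+d*((h-o[2])/d[:,2])[:,None]
def wristRt(s,st):
    from scipy.spatial.transform import Rotation as Ro
    T=np.eye(4);T[:3,:3]=Ro.from_quat(st["tool_rot"]).as_matrix();T[:3,3]=st["tcp_pos"]
    M=np.linalg.inv(T@np.array(s["hand_eye"])); return M[:3,:3],M[:3,3]
E
python3 - <<'E'
import pickle,numpy as np,cv2
from h import *
s=pickle.load(open("top0.pkl","rb")); P=cloud(s); X,Y,Z=P[...,0],P[...,1],P[...,2]
v,u=np.mgrid[:384,:512]; ok=s["range_z"]>0
def rect(m,name):
    p=P[m][:,:2].astype(np.float32); r=cv2.minAreaRect(p); print(name,m.sum(),np.round(r[0],4),np.round(r[1],4),round(r[2],2))
box=lambda a,b,c,d:(u>a)&(u<b)&(v>c)&(v<d)&ok
print("table z",np.median(Z[box(60,100,250,280)]))
B=box(235,325,205,278); rect(B&(Z>.03)&(Z<.06),"tier rim")
rect(B&(Z>.10)&(Z<.2),"handle");
m=B&(Z>.118);print("grip top z",np.percentile(Z[m],[10,50,90]) if m.any() else 0, "mean",P[m].mean(0))
d=B&(s["pixels"].max(-1)<70); print("dark",[(np.round(P[d&(Z>a)].mean(0),3),(d&(Z>a)).sum()) for a in(.03,.1)])
T=box(100,200,205,285); rect(T&(Z>.012)&(Z<.03),"drip rim"); rect(T&(Z>.115)&(Z<.135),"post tops")
q=T&(Z>.115)&(Z<.135);n,l,st,c=cv2.connectedComponentsWithStats(q.astype(np.uint8))
for i in range(1,n):
    if st[i,4]>8: print(st[i],np.round(P[l==i].mean(0),4), np.round((P[l==i].max(0)+P[l==i].min(0))/2,4))
# overhead cabinet
k=box(0,310,0,175); print("overhead", np.percentile(Z[k&(Z>.4)],[1,50]), X[k&(Z>.4)].min(), Y[k&(Z>.4)].min())
cr=cv2.resize(s["pixels"][200:285,100:330],None,fx=3.4,fy=3.4,interpolation=cv2.INTER_CUBIC);cv2.imwrite("pics/c1.png",cr[:,:,::-1])
E
```

```text
table z 0.00012045742606719451
tier rim 767 [ 0.4716 -0.2074] [0.2234 0.1583] 81.5
handle 264 [ 0.4713 -0.2069] [0.2201 0.0142] 81.31
grip top z [0.12067615 0.12565427 0.13106679] mean [ 0.47072861 -0.20900969  0.12582288]
dark [(array([ 0.47 , -0.214,  0.126]), np.int64(27)), (array([ 0.469, -0.212,  0.128]), np.int64(26))]
drip rim 1275 [0.4743 0.2004] [0.2324 0.2564] 1.76
post tops 498 [0.4711 0.2106] [0.15   0.2111] 1.84
[167 216  12  12  94] [0.5321 0.1242 0.1224] [0.5312 0.1232 0.122 ]
[109 219  13  12 103] [0.5268 0.2992 0.1228] [0.5258 0.2991 0.1236]
[167 254  12  12 104] [0.4165 0.1213 0.1229] [0.4157 0.1209 0.1235]
[109 257  12  12 103] [0.4109 0.2964 0.122 ] [0.4105 0.2966 0.1222]
overhead [0.48246006 0.94033973] 0.5818053811523385 -0.207454030491879
```

View pics/c1.png

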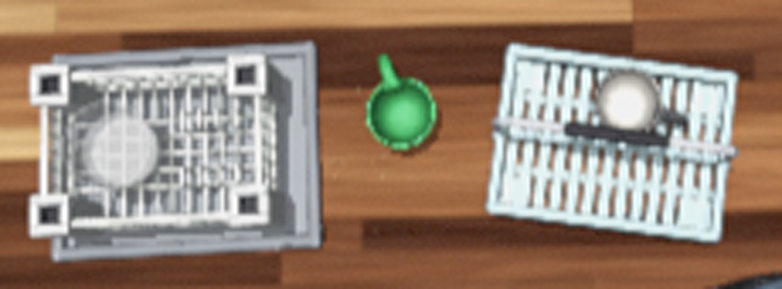

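The crop confirms it: the blue tier has the dark-handled cup on its +x side of the black grip (crop 618,135), and the green cup is separate. In the same crop the rack's four sockets are clear at (48,84), (246,75), (48,214) and (248,205). The sizes check out at 223x158 mm for the tier rim, 150x211 mm for the rack, and post tops at 0.1225 m.

The rack centre is about (0.4716, 0.2103) with yaw +1.8°. The tier is about (0.4714, -0.207) with yaw -8.6°.

```bash
cat > go.py <<'E'
# usage: go.py x y z yaw(tier yaw that the tool should match) -> deltas in tool axes
import sys,numpy as np
from station import sense
from scipy.spatial.transform import Rotation as Ro
x,y,z,a=map(float,sys.argv[1:5]); s=sense(); M=Ro.from_quat(s["tool_rot"]).as_matrix()
phi=np.arctan2(M[1,0],M[0,0]); print("d tool",np.round(M.T@(np.array([x,y,z])-s["tcp_pos"]),4),"turn",round(-(a+np.pi/2-phi),4),"tcp",np.round(s["tcp_pos"],4),"t",s["t"],"F",np.round(s["force"],2))
E
python3 go.py 0.4714 -0.207 0.224 -0.150
```

```text
d tool [ 3.351e-01 -2.337e-01 -1.000e-04] turn -0.973 tcp [ 0.2705 -0.5627  0.2233] t 0.1 F [0.16 0.42 0.54]
```

Emit:
nudge_tcp --deltas '[{"xyz": [0.034, -0.024, 0], "twist": -0.1, "jaw": 1}, {"xyz": [0.07, -0.048, 0], "twist": -0.2, "jaw": 1}, {"xyz": [0.105, -0.073, 0], "twist": -0.31, "jaw": 1}, {"xyz": [0.14, -0.097, 0], "twist": -0.42, "jaw": 1}, {"xyz": [0.175, -0.122, 0], "twist": -0.53, "jaw": 1}, {"xyz": [0.21, -0.147, 0], "twist": -0.64, "jaw": 1}, {"xyz": [0.245, -0.171, 0], "twist": -0.75, "jaw": 1}, {"xyz": [0.28, -0.196, 0], "twist": -0.85, "jaw": 1}, {"xyz": [0.315, -0.22, 0], "twist": -0.93, "jaw": 1}, {"xyz": [0.335, -0.234, 0], "twist": -0.973, "jaw": 1}, {"xyz": [0.335, -0.234, 0], "twist": -0.973, "jaw": 1}, {"xyz": [0.335, -0.234, 0], "twist": -0.973, "jaw": 1}]'

```text
t: 1.3
tcp_pos: [0.4712, -0.2071, 0.224]
tool_rot: [0.758, 0.653, -0.0, -0.0]
force: [0.1, 0.2, 0.1]
finger_gap: 0.999
gripper_force: 0.0
```

```bash
python3 go.py 0.4714 -0.207 0.116 -0.150
python3 - <<'E'
from station import sense, eyes
from h import *
st=sense(); s=eyes.snapshot("wrist"); R,t=wristRt(s,st)
cv2.imwrite("pics/w1.png",s["pixels"][:,:,::-1]); P=cloud(s,R,t); ok=s["range_z"]>0
Z=P[...,2]; m=ok&(Z>.105)&(Z<.14)&(s["pixels"].max(-1)<90)&(abs(P[...,0]-.471)<.06)&(abs(P[...,1]+.207)<.07)
print(m.sum()); r=cv2.minAreaRect(P[m][:,:2].astype(np.float32)); print(r, P[m].mean(0), np.percentile(Z[m],[5,50,95]))
E
```

```text
d tool [0.0002 0.0003 0.108 ] turn 0.0011 tcp [ 0.4712 -0.2071  0.224 ] t 1.3 F [0.12 0.21 0.05]
1957
((0.4710351824760437, -0.2064116895198822), (0.09577064961194992, 0.013978789560496807), 81.66532135009766) [ 0.47127703 -0.20417757  0.12774103] [0.12542538 0.12798318 0.1292728 ]
```

View pics/w1.png

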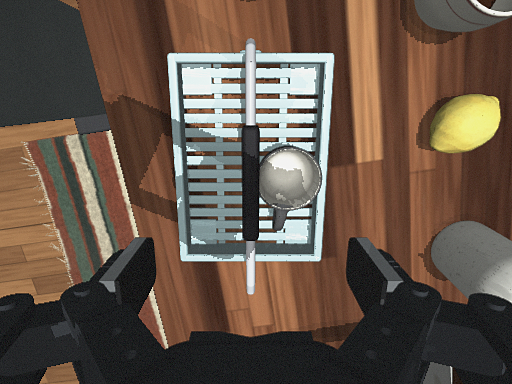

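The wrist view shows the grip upright at (250,183), centred between the fingers, with the espresso cup at (290,178) to its right. The grip measures 95.8x14.0 mm, with its top at 0.128 m, centre (0.4710, -0.2064) and yaw -8.3°.

Emit:
nudge_tcp --deltas '[{"xyz": [0.0007, -0.0003, 0.03], "twist": -0.0035, "jaw": 1}, {"xyz": [0.0007, -0.0003, 0.06], "twist": -0.0035, "jaw": 1}, {"xyz": [0.0007, -0.0003, 0.085], "twist": -0.0035, "jaw": 1}, {"xyz": [0.0007, -0.0003, 0.097], "twist": -0.0035, "jaw": 1}, {"xyz": [0.0007, -0.0003, 0.102], "twist": -0.0035, "jaw": 1}, {"xyz": [0.0007, -0.0003, 0.102], "twist": -0.0035, "jaw": 1}, {"xyz": [0.0007, -0.0003, 0.102], "twist": -0.0035, "jaw": 0.5}, {"xyz": [0.0007, -0.0003, 0.102], "twist": -0.0035, "jaw": 0.3}, {"xyz": [0.0007, -0.0003, 0.102], "twist": -0.0035, "jaw": 0.15}, {"xyz": [0.0007, -0.0003, 0.102], "twist": -0.0035, "jaw": 0}, {"xyz": [0.0007, -0.0003, 0.102], "twist": -0.0035, "jaw": 0}, {"xyz": [0.0007, -0.0003, 0.102], "twist": -0.0035, "jaw": 0}, {"xyz": [0.0007, -0.0003, 0.102], "twist": -0.0035, "jaw": 0}, {"xyz": [0.0007, -0.0003, 0.102], "twist": -0.0035, "jaw": 0}]' --grip_force 80

```text
t: 2.75
tcp_pos: [0.4711, -0.2066, 0.1222]
tool_rot: [0.757, 0.653, -0.0, -0.0]
force: [0.6, 0.6, -0.3]
finger_gap: -0.0
gripper_force: 0.0
```

The fingers shut on nothing, so I'll look before doing anything else.

```bash
python3 - <<'E'
from station import sense, eyes
from h import *
st=sense(); s=eyes.snapshot("wrist"); cv2.imwrite("pics/w2.png",s["pixels"][:,:,::-1])
print(st["finger_gap"],st["gripper_force"],st["force"],st["tcp_pos"])
R,t=wristRt(s,st);P=cloud(s,R,t);Z=P[...,2]; ok=s["range_z"]>0
m=ok&(abs(P[...,0]-.471)<.02)&(abs(P[...,1]+.207)<.1)&(Z>.09)&(Z<.16); print(m.sum(),np.percentile(Z[m],[5,50,95]) if m.any() else "")
s=eyes.snapshot("scene"); cv2.imwrite("pics/s2.png",cv2.resize(s["pixels"][130:290,150:350,::-1],None,fx=3.5,fy=3.5))
E
```

```text
-0.00021164293340412044 0.0 [ 0.62867587  0.61058319 -0.31996663] [ 0.47108296 -0.20659099  0.12217635]
6412 [0.11953841 0.12757033 0.15528038]
```

View pics/w2.png

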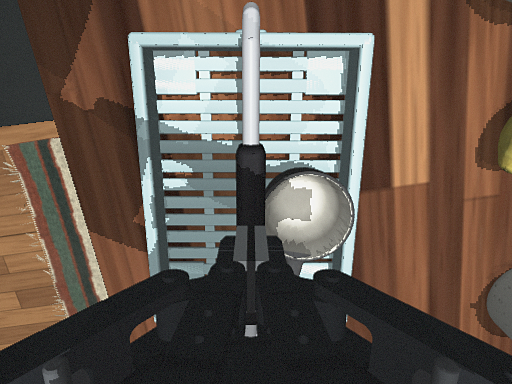

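View pics/s2.png

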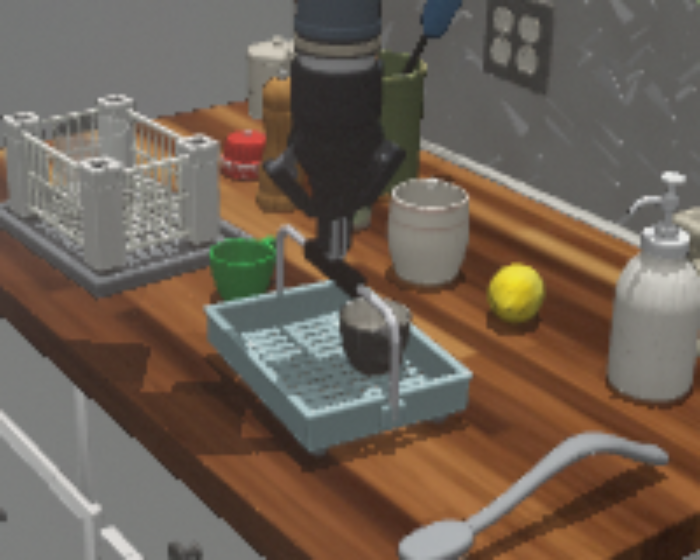

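The wrist view shows the pads shut at about (250,245), next to the grip's near half, and the scene crop shows fingertips right at the grip. I'll measure where the pads really are.

```bash
python3 - <<'E'
from station import sense, eyes
from h import *
st=sense(); s=eyes.snapshot("wrist"); R,t=wristRt(s,st);P=cloud(s,R,t)
print(np.round(s["hand_eye"],3).tolist())
for v in (150,180,210,220,228,235,245,255,265,280,300,320,335):
    print(v,[(u,*np.round(P[v,u],3).tolist(),s["pixels"][v,u].max()) for u in (238,243,250,257,263)])
o=np.array(st["tcp_pos"])
for h in (.129,.119,.100):
    c=R@np.array([o[0],o[1],h])+t; print(h,c[:2]/c[2]*f(s)+[s["cx"],s["cy"]])
E
```

```text
[[0.0, -0.963, -0.269, 0.068], [1.0, 0.0, -0.0, 0.0], [0.0, -0.269, 0.963, -0.149], [0.0, 0.0, 0.0, 1.0]]
150 [(238, 0.472, -0.161, 0.126, np.uint8(19)), (243, 0.474, -0.161, 0.128, np.uint8(38)), (250, 0.478, -0.162, 0.128, np.uint8(44)), (257, 0.481, -0.162, 0.128, np.uint8(41)), (263, 0.483, -0.163, 0.126, np.uint8(14))]
180 [(238, 0.47, -0.175, 0.128, np.uint8(27)), (243, 0.472, -0.175, 0.128, np.uint8(35)), (250, 0.476, -0.176, 0.129, np.uint8(25)), (257, 0.479, -0.176, 0.129, np.uint8(34)), (263, 0.481, -0.177, 0.127, np.uint8(27))]
210 [(238, 0.468, -0.189, 0.128, np.uint8(15)), (243, 0.47, -0.19, 0.128, np.uint8(29)), (250, 0.473, -0.19, 0.128, np.uint8(38)), (257, 0.477, -0.19, 0.129, np.uint8(34)), (263, 0.479, -0.191, 0.128, np.uint8(24))]
220 [(238, 0.467, -0.195, 0.127, np.uint8(31)), (243, 0.469, -0.195, 0.127, np.uint8(34)), (250, 0.473, -0.195, 0.129, np.uint8(31)), (257, 0.476, -0.195, 0.128, np.uint8(32)), (263, 0.479, -0.197, 0.127, np.uint8(24))]
228 [(238, 0.467, -0.195, 0.137, np.uint8(82)), (243, 0.469, -0.195, 0.136, np.uint8(82)), (250, 0.473, -0.196, 0.136, 
[... 1247 characters left out ...]
 0.469, -0.205, 0.177, np.uint8(38)), (250, 0.47, -0.213, 0.165, np.uint8(42)), (257, 0.474, -0.206, 0.175, np.uint8(41)), (263, 0.477, -0.195, 0.191, np.uint8(32))]
320 [(238, 0.469, -0.2, 0.192, np.uint8(37)), (243, 0.468, -0.213, 0.176, np.uint8(28)), (250, 0.465, -0.249, 0.13, np.uint8(30)), (257, 0.472, -0.214, 0.176, np.uint8(36)), (263, 0.476, -0.201, 0.192, np.uint8(43))]
335 [(238, 0.47, -0.196, 0.203, np.uint8(36)), (243, 0.467, -0.216, 0.18, np.uint8(22)), (250, 0.462, -0.264, 0.122, np.uint8(162)), (257, 0.454, -0.369, -0.001, np.uint8(85)), (263, 0.476, -0.197, 0.204, np.uint8(31))]
0.129 [250.2998731 243.1740279]
0.119 [250.32166555 234.63315156]
0.1 [250.35676447 220.87721694]
```

The pads are shut and sit just above the grip's top. They occupy z 0.129–0.165, where the data sheet would put the tips at 0.100. I'll open and measure the tips in tool coordinates.

Emit:
nudge_tcp --deltas '[{"xyz": [0, 0, -0.02], "jaw": 0}, {"xyz": [0, 0, -0.04], "jaw": 0}, {"xyz": [0, 0, -0.06], "jaw": 0}, {"xyz": [0, 0, -0.06], "jaw": 0}]'

```text
t: 3.3
tcp_pos: [0.4727, -0.2077, 0.1845]
tool_rot: [0.757, 0.653, 0.001, 0.003]
force: [0.2, -0.1, 0.4]
finger_gap: 0.001
gripper_force: 0.0
```

```bash
cat > tips.py <<'E'
from station import sense, eyes
from h import *
st=sense(); s=eyes.snapshot("wrist"); F=f(s); v,u=np.mgrid[:384,:512]; z=s["range_z"].astype(float)
c=np.stack([(u-s["cx"])/F*z,(v-s["cy"])/F*z,z,np.ones_like(z)],-1)@np.array(s["hand_eye"]).T
T=c[...,:3]; m=(z>0)&(abs(T[...,0])<.025)&(abs(T[...,1])<.07)&(T[...,2]<.05)
R,t=wristRt(s,st);Zw=cloud(s,R,t)[...,2]; m&=Zw>.135
for lab,k in (("L",T[...,1]<0),("R",T[...,1]>0)):
    q=T[m&k]; q=q[np.argsort(-q[:,2])]; print(lab,len(q),"farthest tool-z:",np.round(q[:8:2],4).tolist())
print("gap",st["finger_gap"],"tcp",st["tcp_pos"],"t",st["t"],"F",st["force"])
E
python3 tips.py
```

```text
L 22626 farthest tool-z: [[0.0103, -0.0025, -0.009], [0.0105, -0.0048, -0.0095], [0.0106, -0.0062, -0.0098], [0.0107, -0.0034, -0.0099]]
R 23023 farthest tool-z: [[0.0102, 0.0036, -0.0086], [0.0104, 0.005, -0.009], [0.0107, 0.0008, -0.0099], [0.0108, 0.0031, -0.0101]]
gap 0.0007938461689096945 tcp [ 0.47268073 -0.20770451  0.18449596] t 3.3 F [ 0.195339   -0.12583932  0.42488414]
```

Emit:
nudge_tcp --deltas '[{"jaw": 0.5}, {"jaw": 1}, {"jaw": 1}, {"jaw": 1}, {"jaw": 1}, {"jaw": 1}]'

```text
t: 3.95
tcp_pos: [0.471, -0.2066, 0.182]
tool_rot: [0.757, 0.653, -0.0, -0.0]
force: [0.0, -0.2, 0.6]
finger_gap: 0.99
gripper_force: 0.0
```

```bash
python3 tips.py
```

```text
L 20133 farthest tool-z: [[-0.0081, -0.0429, -0.0188], [0.0021, -0.0424, -0.0191], [-0.0006, -0.0425, -0.0196], [0.0015, -0.0423, -0.0198]]
R 20879 farthest tool-z: [[-0.0034, 0.0426, -0.0191], [0.0013, 0.0426, -0.0195], [-0.0056, 0.0426, -0.0197], [0.0058, 0.0426, -0.0197]]
gap 0.990165753637323 tcp [ 0.47103388 -0.20660149  0.1820137 ] t 3.95 F [ 0.04467404 -0.2177542   0.56930465]
```

Camera depth consistently puts the tips about 30 mm further back than the data sheet says: -9 mm shut instead of +22, and -19 mm open instead of +9. Laterally they are centred. So I'll go 30 mm lower, to TCP 0.092 with tips at about 0.10, which leaves the cup rim at 0.071 clear.

Emit:
nudge_tcp --deltas '[{"xyz": [0, 0, 0.03], "jaw": 1}, {"xyz": [0, 0, 0.06], "jaw": 1}, {"xyz": [0, 0, 0.08], "jaw": 1}, {"xyz": [0, 0, 0.09], "jaw": 1}, {"xyz": [0, 0, 0.09], "jaw": 1}, {"xyz": [0, 0, 0.09], "jaw": 1}]'

```text
t: 4.6
tcp_pos: [0.4716, -0.207, 0.0927]
tool_rot: [0.757, 0.653, 0.0, 0.001]
force: [0.5, 0.3, 0.3]
finger_gap: 1.002
gripper_force: 0.0
```

Emit:
nudge_tcp --deltas '[{"jaw": 0.5}, {"jaw": 0.3}, {"jaw": 0.1}, {"jaw": 0}, {"jaw": 0}, {"jaw": 0}, {"jaw": 0}, {"jaw": 0}]' --grip_force 80

```text
t: 5.4
tcp_pos: [0.4709, -0.2066, 0.0926]
tool_rot: [0.757, 0.653, -0.0, -0.0]
force: [-1.6, -0.3, 5.9]
finger_gap: 0.147
gripper_force: 78.5
```

Gripped: the gap is 12.5 mm on the 14 mm grip at 78 N. Lifting gently.

Emit:
nudge_tcp --deltas '[{"xyz": [0, 0, -0.002], "jaw": 0}, {"xyz": [0, 0, -0.006], "jaw": 0}, {"xyz": [0, 0, -0.012], "jaw": 0}, {"xyz": [0, 0, -0.02], "jaw": 0}, {"xyz": [0, 0, -0.03], "jaw": 0}, {"xyz": [0, 0, -0.042], "jaw": 0}, {"xyz": [0, 0, -0.056], "jaw": 0}, {"xyz": [0, 0, -0.071], "jaw": 0}, {"xyz": [0, 0, -0.087], "jaw": 0}, {"xyz": [0, 0, -0.103], "jaw": 0}, {"xyz": [0, 0, -0.118], "jaw": 0}, {"xyz": [0, 0, -0.132], "jaw": 0}, {"xyz": [0, 0, -0.143], "jaw": 0}, {"xyz": [0, 0, -0.151], "jaw": 0}, {"xyz": [0, 0, -0.156], "jaw": 0}, {"xyz": [0, 0, -0.159], "jaw": 0}, {"xyz": [0, 0, -0.16], "jaw": 0}, {"xyz": [0, 0, -0.16], "jaw": 0}, {"xyz": [0, 0, -0.16], "jaw": 0}, {"xyz": [0, 0, -0.16], "jaw": 0}]'

```text
t: 7.4
tcp_pos: [0.4709, -0.2065, 0.2518]
tool_rot: [0.757, 0.653, -0.0, -0.001]
force: [-0.6, -0.8, -5.7]
finger_gap: 0.151
gripper_force: 78.0
```

```bash
cat > held.py <<'E'
# pose of held tier: grip and tier rim from wrist + scene/top views
from station import sense, eyes
from h import *
st=sense(); s=eyes.snapshot("wrist"); R,t=wristRt(s,st);P=cloud(s,R,t);Z=P[...,2];z=s["range_z"];o=st["tcp_pos"]
print("tcp",np.round(o,4),"gap",round(st["finger_gap"],3),"gf",round(st["gripper_force"],1),"F",np.round(st["force"],2),"Tq",np.round(st["ft_torque"],2),"t",st["t"])
b=o[2]-.0926   # lift => expected tier origin height
hsv=cv2.cvtColor(s["pixels"],cv2.COLOR_RGB2HSV); v,u=np.mgrid[:384,:512]
m=(z>0)&(abs(Z-b-.05)<.008)&(abs(P[...,0]-o[0])<.12)&(abs(P[...,1]-o[1])<.14)
q=P[m]; A=np.c_[q[:,:2]-o[:2],np.ones(len(q))]; c=np.linalg.lstsq(A,q[:,2],rcond=None)[0]
print("rim n",m.sum(),"slope x,y",np.round(c[:2],4),"rim z at centre",round(c[2],4),"expected",round(b+.05,4))
s=eyes.snapshot("top"); P=cloud(s);Z=P[...,2];z=s["range_z"]
m=(z>0)&(abs(Z-b-.05)<.012)&(abs(P[...,0]-o[0])<.12)&(abs(P[...,1]-o[1])<.14)
r=cv2.minAreaRect(P[m][:,:2].astype(np.float32)); print("top rim",m.sum(),r)
import sys; cv2.imwrite(f"pics/{sys.argv[1]}.png",s["pixels"][:,:,::-1])
E
python3 held.py top3
```

```text
tcp [ 0.4709 -0.2065  0.2518] gap 0.151 gf 78.0 F [-0.57 -0.83 -5.66] Tq [0.01 0.04 0.02] t 7.4
rim n 12707 slope x,y [-0.0013 -0.0021] rim z at centre 0.2086 expected 0.2092
top rim 356 ((0.47127464413642883, -0.20690806210041046), (0.22067134082317352, 0.15814176201820374), 81.4318618774414)
```

The tier is up and level, with slopes near 0.1°, a weight of 5.7 N, and its centre at the TCP within 0.5 mm. The top camera's bias there is about (+0.5, -0.5) mm, which gives a corrected rack target of about (0.4709, 0.211) with yaw 0.0317.

```bash
python3 go.py 0.4709 0.211 0.252 0.0317
```

```text
d tool [ 4.131e-01 -6.100e-02  1.000e-04] turn -0.1782 tcp [ 0.471  -0.2066  0.2519] t 7.5 F [ 0.65  0.52 -4.72]
```

Emit:
nudge_tcp --deltas '[{"xyz": [0.0025, -0.0004, 0], "twist": -0.001, "jaw": 0}, {"xyz": [0.01, -0.0015, 0], "twist": -0.004, "jaw": 0}, {"xyz": [0.025, -0.0037, 0], "twist": -0.011, "jaw": 0}, {"xyz": [0.045, -0.0066, 0], "twist": -0.019, "jaw": 0}, {"xyz": [0.07, -0.0103, 0], "twist": -0.03, "jaw": 0}, {"xyz": [0.097, -0.0143, 0], "twist": -0.042, "jaw": 0}, {"xyz": [0.124, -0.0183, 0], "twist": -0.053, "jaw": 0}, {"xyz": [0.151, -0.0223, 0], "twist": -0.065, "jaw": 0}, {"xyz": [0.178, -0.0263, 0], "twist": -0.077, "jaw": 0}, {"xyz": [0.205, -0.0303, 0], "twist": -0.088, "jaw": 0}, {"xyz": [0.232, -0.0343, 0], "twist": -0.1, "jaw": 0}, {"xyz": [0.259, -0.0382, 0], "twist": -0.112, "jaw": 0}, {"xyz": [0.286, -0.0422, 0], "twist": -0.123, "jaw": 0}, {"xyz": [0.313, -0.0462, 0], "twist": -0.135, "jaw": 0}, {"xyz": [0.339, -0.0501, 0], "twist": -0.146, "jaw": 0}, {"xyz": [0.364, -0.0538, 0], "twist": -0.157, "jaw": 0}, {"xyz": [0.385, -0.0569, 0], "twist": -0.166, "jaw": 0}, {"xyz": [0.4, -0.0591, 0], "twist": -0.172, "jaw": 0}, {"xyz": [0.409, -0.0604, 0], "twist": -0.176, "jaw": 0}, {"xyz": [0.4131, -0.061, 0], "twist": -0.1782, "jaw": 0}]'

```text
t: 9.5
tcp_pos: [0.4702, 0.2122, 0.2522]
tool_rot: [0.695, 0.719, -0.0, -0.0]
force: [0.1, 0.5, -5.3]
finger_gap: 0.147
gripper_force: 78.0
```

Emit:
nudge_tcp --deltas '[{"jaw": 0}, {"jaw": 0}, {"jaw": 0}, {"jaw": 0}]'

```text
t: 9.9
tcp_pos: [0.4711, 0.2103, 0.2522]
tool_rot: [0.696, 0.718, -0.0, 0.0]
force: [0.6, -0.2, -5.3]
finger_gap: 0.146
gripper_force: 78.0
```

```bash
python3 held.py top4; python3 go.py 0.4709 0.211 0.219 0.0317
python3 - <<'E'
from station import eyes
import cv2
s=eyes.snapshot("scene"); cv2.imwrite("pics/s4.png",cv2.resize(s["pixels"][90:260,110:310,::-1],None,fx=3.5,fy=3.5))
E
```

```text
tcp [0.4711 0.2103 0.2522] gap 0.146 gf 78.0 F [ 0.6  -0.24 -5.26] Tq [ 0.01  0.07 -0.02] t 9.9
rim n 12673 slope x,y [-0.0003 -0.0026] rim z at centre 0.209 expected 0.2096
top rim 603 ((0.4721311032772064, 0.20819011330604553), (0.15836657583713531, 0.22308769822120667), 1.6459033489227295)
d tool [ 0.0005 -0.0002  0.0332] turn -0.0009 tcp [0.4712 0.2105 0.2522] t 10.0 F [-0.05 -0.79 -5.46]
```

View pics/s4.png

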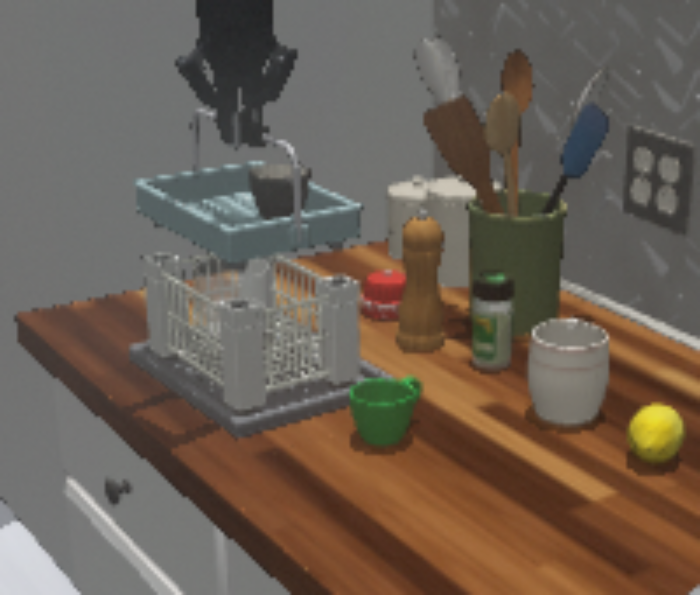

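The scene crop shows the tier level about 36 mm above the rack, roughly aligned, with the cup upright. The top camera now reads the tier at (0.4721, 0.2082) against TCP (0.4712, 0.2105). Correcting for that camera's local bias moves the target to about (0.4705, 0.2122). The tips are 3 mm clear in the sockets, so that is a good first touch.

```bash
python3 go.py 0.4706 0.2122 0.219 0.0317
```

```text
d tool [ 0.0016 -0.0005  0.0332] turn -0.0007 tcp [0.4711 0.2106 0.2522] t 10.05 F [ 0.89 -0.69 -4.94]
```

Emit:
nudge_tcp --deltas '[{"xyz": [0.0005, 0, 0.004], "jaw": 0}, {"xyz": [0.001, -0.0003, 0.011], "jaw": 0}, {"xyz": [0.0016, -0.0005, 0.019], "jaw": 0}, {"xyz": [0.0016, -0.0005, 0.026], "jaw": 0}, {"xyz": [0.0016, -0.0005, 0.031], "jaw": 0}, {"xyz": [0.0016, -0.0005, 0.033], "jaw": 0}, {"xyz": [0.0016, -0.0005, 0.033], "jaw": 0}, {"xyz": [0.0016, -0.0005, 0.033], "jaw": 0}, {"xyz": [0.0016, -0.0005, 0.033], "jaw": 0}]'

```text
t: 10.95
tcp_pos: [0.4708, 0.2126, 0.2195]
tool_rot: [0.696, 0.718, 0.0, 0.0]
force: [0.2, 0.7, -5.4]
finger_gap: 0.153
gripper_force: 78.0
```

```bash
python3 go.py 0.4706 0.2122 0.219 0.0317
```

```text
d tool [-0.0004 -0.0002  0.0005] turn -0.0 tcp [0.4708 0.2126 0.2195] t 10.95 F [ 0.23  0.67 -5.36]
```

Emit:
nudge_tcp --deltas '[{"xyz": [0, 0, 0.001], "jaw": 0}, {"xyz": [0, 0, 0.002], "jaw": 0}, {"xyz": [0, 0, 0.003], "jaw": 0}, {"xyz": [0, 0, 0.004], "jaw": 0}, {"xyz": [0, 0, 0.004], "jaw": 0}, {"xyz": [0, 0, 0.004], "jaw": 0}]'

```text
t: 11.55
tcp_pos: [0.4705, 0.2125, 0.2152]
tool_rot: [0.696, 0.718, -0.0, -0.0]
force: [-0.2, 0.4, -4.8]
finger_gap: 0.153
gripper_force: 78.0
```

Emit:
nudge_tcp --deltas '[{"xyz": [0, 0, 0.001], "jaw": 0}, {"xyz": [0, 0, 0.001], "jaw": 0}, {"xyz": [0, 0, 0.002], "jaw": 0}, {"xyz": [0, 0, 0.002], "jaw": 0}, {"xyz": [0, 0, 0.002], "jaw": 0}]'

```text
t: 12.05
tcp_pos: [0.4705, 0.2125, 0.2132]
tool_rot: [0.696, 0.718, -0.0, -0.0]
force: [0.7, -0.4, -5.2]
finger_gap: 0.149
gripper_force: 78.0
```

No contact yet at 2.4 mm below the post tops, so it looks like the lugs are entering. Continuing in small steps.

Emit:
nudge_tcp --deltas '[{"xyz": [0, 0, 0.001], "jaw": 0}, {"xyz": [0, 0, 0.001], "jaw": 0}, {"xyz": [0, 0, 0.002], "jaw": 0}, {"xyz": [0, 0, 0.002], "jaw": 0}, {"xyz": [0, 0, 0.002], "jaw": 0}]'

```text
t: 12.55
tcp_pos: [0.4705, 0.2125, 0.2112]
tool_rot: [0.696, 0.718, -0.0, -0.0]
force: [0.4, -0.1, -4.8]
finger_gap: 0.153
gripper_force: 78.0
```

Emit:
nudge_tcp --deltas '[{"xyz": [0, 0, 0.001], "jaw": 0}, {"xyz": [0, 0, 0.001], "jaw": 0}, {"xyz": [0, 0, 0.002], "jaw": 0}, {"xyz": [0, 0, 0.002], "jaw": 0}, {"xyz": [0, 0, 0.002], "jaw": 0}]'

```text
t: 13.05
tcp_pos: [0.4705, 0.2125, 0.2092]
tool_rot: [0.696, 0.718, -0.0, -0.0]
force: [0.7, 1.0, -4.3]
finger_gap: 0.151
gripper_force: 78.0
```

The lugs are 6 mm in, past the taper, with only about 1 N of side force. I'll continue with a slight shift in +y (tool +x).

Emit:
nudge_tcp --deltas '[{"xyz": [0.0003, 0, 0.001], "jaw": 0}, {"xyz": [0.0003, 0, 0.002], "jaw": 0}, {"xyz": [0.0003, 0, 0.002], "jaw": 0}, {"xyz": [0.0003, 0, 0.002], "jaw": 0}]'

```text
t: 13.45
tcp_pos: [0.4704, 0.2128, 0.2071]
tool_rot: [0.696, 0.718, -0.0, -0.0]
force: [0.1, -0.6, -4.7]
finger_gap: 0.147
gripper_force: 78.0
```

Emit:
nudge_tcp --deltas '[{"xyz": [0, 0, 0.001], "jaw": 0}, {"xyz": [0, 0, 0.002], "jaw": 0}, {"xyz": [0, 0, 0.002], "jaw": 0}, {"xyz": [0, 0, 0.002], "jaw": 0}]'

```text
t: 13.85
tcp_pos: [0.4704, 0.2128, 0.2051]
tool_rot: [0.696, 0.718, -0.0, -0.0]
force: [0.2, 0.5, -4.0]
finger_gap: 0.149
gripper_force: 78.0
```

Emit:
nudge_tcp --deltas '[{"xyz": [0, 0, 0.001], "jaw": 0}, {"xyz": [0, 0, 0.002], "jaw": 0}, {"xyz": [0, 0, 0.002], "jaw": 0}, {"xyz": [0, 0, 0.002], "jaw": 0}]'

```text
t: 14.25
tcp_pos: [0.4705, 0.2128, 0.2032]
tool_rot: [0.696, 0.718, -0.0, -0.0]
force: [0.3, -0.4, -4.7]
finger_gap: 0.151
gripper_force: 78.0
```

Emit:
nudge_tcp --deltas '[{"xyz": [0, 0, 0.0005], "jaw": 0}, {"xyz": [0, 0, 0.001], "jaw": 0}, {"xyz": [0, 0, 0.001], "jaw": 0}, {"xyz": [0, 0, 0.001], "jaw": 0}]'

```text
t: 14.65
tcp_pos: [0.4705, 0.2128, 0.2022]
tool_rot: [0.696, 0.718, -0.0, 0.0]
force: [0.1, -0.8, -4.7]
finger_gap: 0.156
gripper_force: 78.0
```

Emit:
nudge_tcp --deltas '[{"xyz": [0, 0, 0.0005], "jaw": 0}, {"xyz": [0, 0, 0.001], "jaw": 0}, {"xyz": [0, 0, 0.001], "jaw": 0}, {"xyz": [0, 0, 0.001], "jaw": 0}]'

```text
t: 15.05
tcp_pos: [0.4704, 0.2127, 0.2016]
tool_rot: [0.696, 0.718, -0.0, 0.0]
force: [-0.8, -2.4, 0.3]
finger_gap: 0.148
gripper_force: 78.8
```

Contact came at TCP 0.2016, which is exactly the predicted home height, and the rack has taken the weight. I'll check before letting go.

```bash
python3 held.py top5
python3 - <<'E'
from station import eyes
import cv2
s=eyes.snapshot("scene"); cv2.imwrite("pics/s5.png",cv2.resize(s["pixels"][90:260,110:310,::-1],None,fx=3.5,fy=3.5,interpolation=cv2.INTER_CUBIC))
E
```

```text
tcp [0.4704 0.2127 0.2016] gap 0.148 gf 78.8 F [-0.79 -2.36  0.3 ] Tq [-0.3   0.26 -0.05] t 15.05
rim n 12657 slope x,y [ 0.0013 -0.0023] rim z at centre 0.1584 expected 0.159
top rim 537 ((0.471612811088562, 0.2111983597278595), (0.15814858675003052, 0.2244371473789215), 1.2405822277069092)
```

View pics/s5.png

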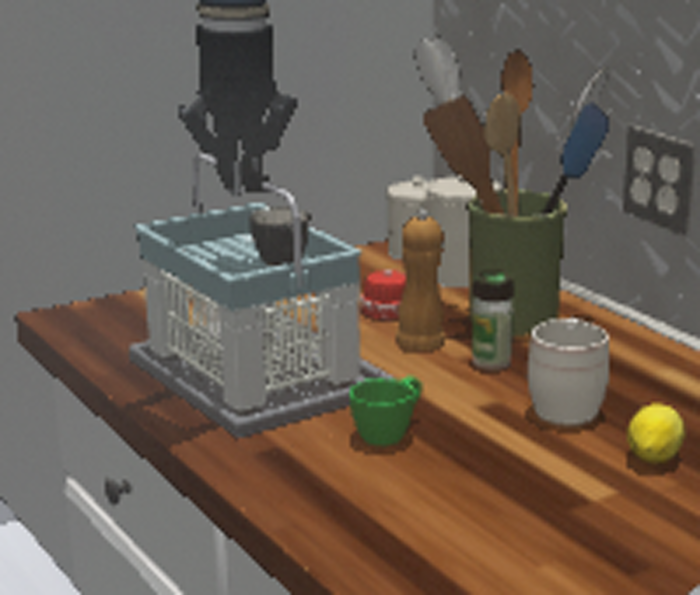

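The crop shows the tier flush on all the visible posts at (160,265), (245,305) and (345,290), level, with the cup upright at (280,235). Releasing and withdrawing.

Emit:
nudge_tcp --deltas '[{"jaw": 0.2}, {"jaw": 0.3}, {"jaw": 0.45}, {"jaw": 0.6}, {"jaw": 0.7}, {"jaw": 0.7}, {"jaw": 0.7}, {"xyz": [0, 0, -0.005], "jaw": 0.7}, {"xyz": [0, 0, -0.015], "jaw": 0.7}, {"xyz": [0, 0, -0.03], "jaw": 0.7}, {"xyz": [0, 0, -0.05], "jaw": 0.7}, {"xyz": [0, 0, -0.075], "jaw": 0.7}, {"xyz": [0, 0, -0.1], "jaw": 0.7}, {"xyz": [0, 0, -0.12], "jaw": 0.7}, {"xyz": [0, 0, -0.13], "jaw": 0.7}, {"xyz": [0, 0, -0.13], "jaw": 0.7}, {"xyz": [0, 0, -0.13], "jaw": 0.7}, {"xyz": [0, 0, -0.13], "jaw": 0.7}]'

```text
t: 17.0
tcp_pos: [0.4697, 0.2126, 0.33]
tool_rot: [0.696, 0.718, -0.001, -0.001]
force: [-1.1, -0.3, 0.2]
finger_gap: 0.701
gripper_force: 0.0
```

```bash
python3 - <<'E'
from station import sense, eyes
from h import *
st=sense(); s=eyes.snapshot("wrist"); R,t=wristRt(s,st);P=cloud(s,R,t);Z=P[...,2];z=s["range_z"];c0=np.array([.4704,.2127])
m=(z>0)&(abs(Z-.159)<.008)&(abs(P[...,0]-c0[0])<.12)&(abs(P[...,1]-c0[1])<.14);q=P[m]
c=np.linalg.lstsq(np.c_[q[:,:2]-c0,np.ones(len(q))],q[:,2],rcond=None)[0]; print("rim",m.sum(),np.round(c,4))
a=s["pixels"]; b=eyes.snapshot("scene")["pixels"]
cv2.imwrite("pics/end.png",np.hstack([cv2.resize(a,(400,300)),cv2.resize(b[90:260,90:317],(400,300))])[:,:,::-1])
E
```

```text
rim 6168 [0.0011 0.0011 0.1581]
```

View pics/end.png

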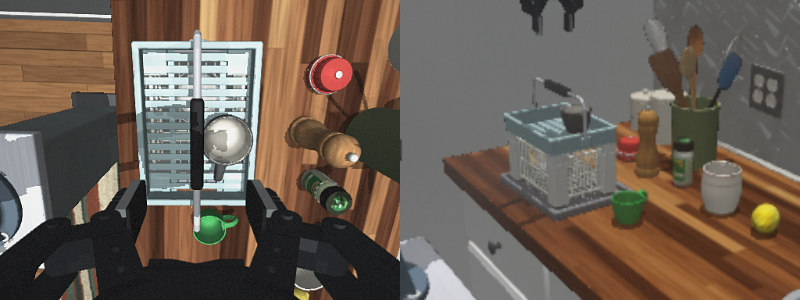

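The tier sits home and level, with its rim at 0.158 m and a slope near 0.1°. The cup is upright at (227,140), the gripper is clear, and the bystanders are where they were.

```bash
python3 -c "
from station import job
print(job.sign_off())"
```

```text
the job is handed in; nothing more can be done
None
```

The cup tier is fully home and level on the rack with the cup upright, the gripper has let go and is clear of everything, and the job was handed in at about 17 s.

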